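# Open the gearbox filler and set the cap in the drip tray

### The job

Open the filler of the small gearbox: turn the fill cap, the one with the straight grip bar, counterclockwise seen from above until its bar points at the two raised marks on the neck, and lift it straight out. Then set it down upright on the floor of the shallow drip tray and let go.

Things in the scene. Friction and masses are not known exactly. Their poses are not given: they have to be found in the camera images.
- fill_cap: Loose black cap, 0.15 kg, origin at centre of its underside, z up. Lug bar 48x16x6 mm along its x under a shank 25 mm thick, 20 mm high; flange 58 mm across at z 20-26; grip bar along its x, 46 long, 14 wide (y), z 26-54 mm. Starts seated in the neck with its x axis 60-83 degrees clockwise (from above) of the neck's x: locked. Turns freely.
- filler_neck: Fixed tube 66 mm across, 30 high, on the gearbox top; origin at its underside centre, z up. The seated cap's origin is 10 mm above it. Raised marks point along its +x and -x. The cap comes out only with its x within about 16 degrees of the neck's x (either way round); a stop ends the counterclockwise turn 11 degrees past alignment. Then it must rise 20 mm to clear the rim.
- breather: Not to be handled: the other fitting on the gearbox top, a fixed low round dome without a bar, 40 mm across and 34 mm high, 96 mm from the filler neck. Origin at the centre of its underside, on the gearbox top, 75 mm above the work surface.
- drip_tray: Fixed shallow rectangular steel tray on the work surface to the right of the gearbox, outside 150 (its x) x 120 (its y) x 12 mm, walls and floor 3 mm thick, open at the top. Origin at the centre of its underside, z up.
Things that resemble listed ones, but are neither listed nor needed, are in the scene too. What is shaped like the fill_cap but green or turquoise is not meant.

How it is judged:
On the way:
1. the cap, still seated in the neck, is turned until its bar lines up with the marks, within 18 degrees (angle between the x axis of fill_cap and the x axis of filler_neck, either way round below 0.32 rad and z of fill_cap in the frame of filler_neck below 0.016 m and horizontal distance between fill_cap and filler_neck below 0.01 m), for 0.05 s.
At the end, for the whole second after the job is handed in: The cap stands upright (within 10 degrees) and at rest on the floor of the drip tray: its axis within 62 mm of the tray's centre along the tray's length and 47 mm across, its underside less than 5 mm above the tray's floor (x of fill_cap in the frame of drip_tray between -0.062 and 0.062 m and y of fill_cap in the frame of drip_tray between -0.047 and 0.047 m and z of fill_cap in the frame of drip_tray below 0.008 m and angle between fill_cap's own z axis and vertical below 0.17 rad and linear speed of fill_cap below 0.02 m/s); the robot touches nothing.
It also fails if it takes over 40 s, if anything falls off the work surface, if the arm or the gripper's body presses on something with over 40 N, if the wrist force passes 120 N, or if a joint passes its speed limit or range.

### The arm

A 6-joint arm with a two-finger parallel gripper is mounted at the origin on a cart in front of the work surface, level with it; the furniture and walls round the work are solid. World frame = base frame: x ahead of the robot, y to its left, z up, the work surface at z = 0. Lengths are in m, angles in rad, forces in N, time in s.
With the tool pointing down it reaches from about 0.425 to 0.95 m from the base axis. Payload 3.5 kg.
Tool frame: the origin (TCP) lies at the very end of the fingers, on their centre line; the grasp point (between the pads) lies 19 mm behind it (ctrl.grip_point_offset is the distance from the TCP to the grasp point, in m); z points along the fingers, y is the line along which they close (so a half turn about z gives the same grasp; the last joint's range is limited). The gripper opens to 85 mm and grips with 20 to 120 N. Pads are 22 mm wide; open, the fingers measure 114 mm over their backs; the gripper's body (76 mm by 85 mm) begins 54 mm behind the grasp point. The pads swing forward as they close: fully open they stand 13 mm farther back than shut.
Start: joints at [-1.331, 0.286, 1.577, -0, 1.279, -0.15], TCP at [0.257, -0.624, 0.231] pointing down, gripper open.
Joint ranges: [-2.77, 2.77], [-0.9, 2.22], [0.21, 2.48], [-1.53, 4.67], [0.24, 2.81], [-2.84, 2.84]. Speed limits (rad/s): [2.79, 2.79, 3.14, 3.14, 3.14, 3.14].

### API

Orientations are given as a unit quaternion [x, y, z, w].
In Python, from plant import ctrl gives the robot as it stands. The module is installed in compiled form; this text tells all that it offers.
- The arm moves only by the shell command python3 -m pendant 'ROWS' [OPENING] [FORCE]. ROWS is JSON, a list of rows, each an object of numbers: "dx", "dy", "dz": the shift along the tool's x, y, z in cm; "twist": the turn about the tool's z in degrees. A call has 1 to 10 rows; each row is the pose to reach, as a shift and turn from the pose commanded when the call began, along the tool's axes at that moment; what a row does not reach only later rows make up. A row lasts 1/8 s, in which the tool goes at most 62.5 mm and 10.7 degrees, less where a joint would pass 70% of its speed; a pose out of reach is approached as far as the arm can. A call with a gripper value outside its range is refused whole. OPENING is the opening in per cent of the stroke, from 0 (shut) to 100 (fully open), set as the call begins (- or left out, the last holds). The fingers move at their own pace and stop on an object; FORCE is the grip in N (left out, the last holds). Time passes only in rows, so rows that repeat a pose let the fingers close. It gives the time, the measured TCP pose, the force, the opening and the grip force at its end, in the units of the state.
- ctrl.get_state(): the state, without advancing time (a new reading comes with each control period).
- ctrl.read_camera(name): name is "scene" or "top" or "wrist"; returns a dict with "img" (420x560x3 uint8, red, green, blue), "depth" (420x560 float32, m along the optical axis (not along the pixel's ray), 0 where there is no reading), "camera_matrix" (3x3 intrinsics, pixels), "xyz" and "rotation" of the camera in the world; the wrist camera has in their place "tool_from_camera" (4x4, takes a point from camera to tool coordinates, whose origin is the TCP and whose axes are the flange's). Camera axes: x right, y up, looking along -z (the intrinsics and any distortion apply to the point x, -y, -z); pixel columns grow to the right and rows downward; lengths in m; the calibration is good to about 2 mm. A picture is of the moment at which its call begins: read the wrist's pose just before it.
- ctrl.sign_off(): hands the job in; it is judged then, once.
The state is a dict: "time": time; "qpos": joint angles; "dq": joint speeds; "joint_efforts": joint torques, N m; "eef_pos": TCP position; "tcp_rot": TCP orientation; "contact_force": force on the tool from outside, world axes, zero at the start; "wrist_torque": the same for the moment, N m; "opening": opening from 0.0 (shut) to 1.0 (fully open); "finger_force": force on a finger pad.
Only numpy, scipy, OpenCV 4.12 (cv2) and the standard library are available. Lean on these libraries where they do the work, as an engineer would, in place of code of your own. Each camera call takes 0.05 s, during which the arm holds its last target. There are 200 camera calls.

## Working session

There is one attempt and no reset: what is moved stays moved. The work goes in short steps, Python scripts to look and compute and a shell command to move; the robot and the scene stay as the last step left them, time stands still between calls to the robot, and variables do not carry over. Pictures are saved under pics/ and viewed, at most 10 in all, crops included, and the job is handed in when it is done.

```bash
mkdir -p pics
cat > h.py <<'E'
import numpy as np, cv2
from plant import ctrl
from scipy.spatial.transform import Rotation as R
def cam(n):
    s=ctrl.get_state(); c=ctrl.read_camera(n)
    if n=="wrist":
        T=np.eye(4);T[:3,:3]=R.from_quat(s["tcp_rot"]).as_matrix();T[:3,3]=s["eef_pos"]
        M=T@np.array(c["tool_from_camera"]);c["xyz"]=M[:3,3];c["rotation"]=M[:3,:3]
    c["rotation"]=np.array(c["rotation"]).reshape(3,3) if np.size(c["rotation"])==9 else R.from_quat(c["rotation"]).as_matrix()
    return c
def ray(c,u,v):
    K=np.array(c["camera_matrix"]);d=np.array([(u-K[0,2])/K[0,0],-(v-K[1,2])/K[1,1],-1.])
    return c["rotation"]@d
def onz(c,u,v,z):
    d=ray(c,u,v);o=np.array(c["xyz"]);return o+d*(z-o[2])/d[2]
def pts(c):
    v,u=np.mgrid[0:420,0:560];K=np.array(c["camera_matrix"]);D=c["depth"]
    P=np.stack([(u-K[0,2])/K[0,0]*D,-(v-K[1,2])/K[1,1]*D,-D],-1)
    return P@c["rotation"].T+np.array(c["xyz"])
def save(c,name): cv2.imwrite("pics/"+name,cv2.cvtColor(c["img"],cv2.COLOR_RGB2BGR))
E
python3 - <<'E'
from h import *
a=cam("scene");b=cam("top")
save(a,"s0.png");save(b,"t0.png")
for c in(a,b):print(c["xyz"],c["rotation"].round(3).tolist(),c["camera_matrix"],[k for k in c], (c["depth"]>0).mean())
print(ctrl.get_state())
E
```

```text
[0.01118215 0.71998075 0.72229387] [[-0.616, 0.507, -0.603], [-0.788, -0.387, 0.48], [0.01, 0.77, 0.637]] [[503.83715228   0.         289.24639395]
 [  0.         503.83715228 211.21086623]
 [  0.           0.           1.        ]] ['img', 'depth', 'camera_matrix', 'xyz', 'rotation'] 0.9962414965986395
[0.45475965 0.22289061 1.28498268] [[-0.016, 0.994, -0.112], [-1.0, -0.016, -0.004], [-0.006, 0.112, 0.994]] [[509.42151296   0.         280.34599487]
 [  0.         509.42151296 204.12790503]
 [  0.           0.           1.        ]] ['img', 'depth', 'camera_matrix', 'xyz', 'rotation'] 0.9959311224489796
{'time': 0.1, 'qpos': array([-1.33098420e+00,  2.87124672e-01,  1.57803860e+00, -6.62307721e-06,
        1.27858090e+00, -1.49999679e-01]), 'dq': array([-1.94270487e-04, -6.39337491e-05, -1.47940018e-03, -3.26695487e-04,
        4.28485145e-04, -1.15543392e-03]), 'joint_efforts': array([ 1.05888561e-03, -4.07295156e+01, -2.93697095e+01, -1.38229316e-04,
        3.42084350e-03, -6.60749961e-06]), 'eef_pos': array([ 0.25639345, -0.62376912,  0.23004942]), 'tcp_rot': array([ 9.81065145e-01,  1.93675047e-01, -5.14589778e-05, -1.07453233e-03]), 'contact_force': array([ 0.42183596, -0.23809562, -0.07644668]), 'wrist_torque': array([-0.01707332,  0.02431243, -0.01026282]), 'finger_force': 0.0, 'opening': 0.9985886455165627}
```

View pics/t0.png

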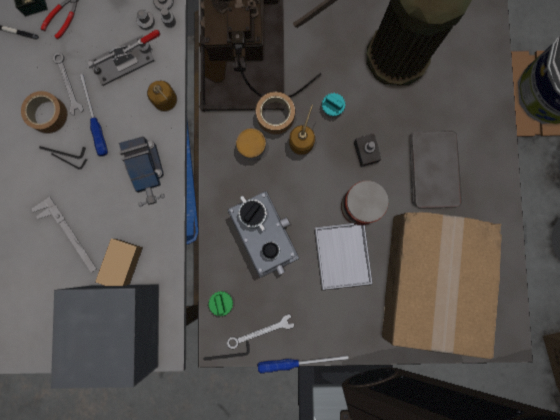

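View pics/s0.png

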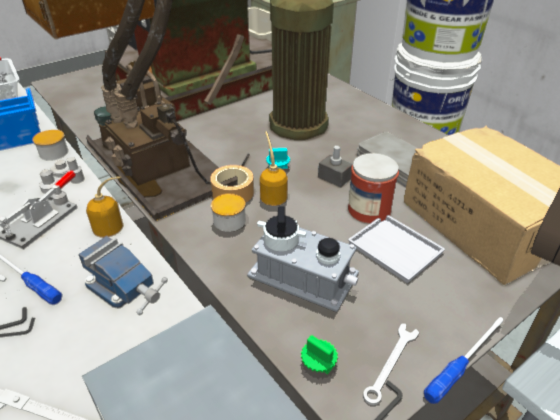

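The top view shows the gearbox at (262,233). It has a fitting with a bar at (252,213), which is the fill cap candidate, and a low round dome at (270,251), the breather. The other look-alikes are a green cap at (220,304) and a turquoise cap at (333,105), and the tray is at (343,256). The black fitting at (252,213) fits, since it has a bar and sits in a neck with two marks. I'll confirm with an enlarged crop.

Run:
```python
from h import *
b=cam("top");a=cam("scene")
c1=cv2.resize(b["img"][180:290,220:380],None,fx=5,fy=5,interpolation=cv2.INTER_CUBIC)
cv2.imwrite("pics/crop.png",c1[...,::-1])
P=pts(b);img=b["img"].astype(int)
# bar top by depth
reg=np.zeros((420,560),bool);reg[185:245,225:285]=1
for lo,hi,n in((.128,.15,'bar'),(.106,.118,'flange'),(.098,.15,'all')):
    m=reg&(P[...,2]>lo)&(P[...,2]<hi);q=P[m]
    if len(q)<5: print(n,len(q));continue
    r=cv2.minAreaRect(q[:,:2].astype(np.float32)*1000)
    w,V=np.linalg.eigh(np.cov(q[:,:2].T));print(n,len(q),q.mean(0).round(4),r,np.degrees(np.arctan2(V[1,1],V[0,1])),np.median(q[:,2]))
# tray
g=np.zeros((420,560),np.uint8)
m=((img.min(-1)>130)).astype(np.uint8);m[:215]=0;m[300:]=0;m[:,:310]=0;m[:,385:]=0
cs,_=cv2.findContours(m,0,2);k=max(cs,key=cv2.contourArea)
q=np.array([onz(b,*p[0],.012)[:2] for p in k],np.float32)*1000;print('tray',cv2.minAreaRect(q))
```

```text
bar 131 [0.5679 0.2937 0.1375] ((568.307373046875, 293.8628845214844), (14.055865287780762, 45.49506378173828), 52.804664611816406) 142.86333452859319 0.13785481394317145
flange 409 [0.5658 0.2927 0.1102] ((548.1133422851562, 288.7377624511719), (123.08805847167969, 62.5307731628418), 13.634856224060059) -144.6462073055015 0.11036619816662441
all 685 [0.5647 0.2915 0.1143] ((550.3326416015625, 288.8064880371094), (129.0541534423828, 64.20026397705078), 14.434636116027832) -148.47091353700725 0.11037256393927519
tray ((468.11669921875, 77.3920669555664), (150.1072540283203, 114.30900573730469), 5.774506092071533)
```

View pics/crop.png

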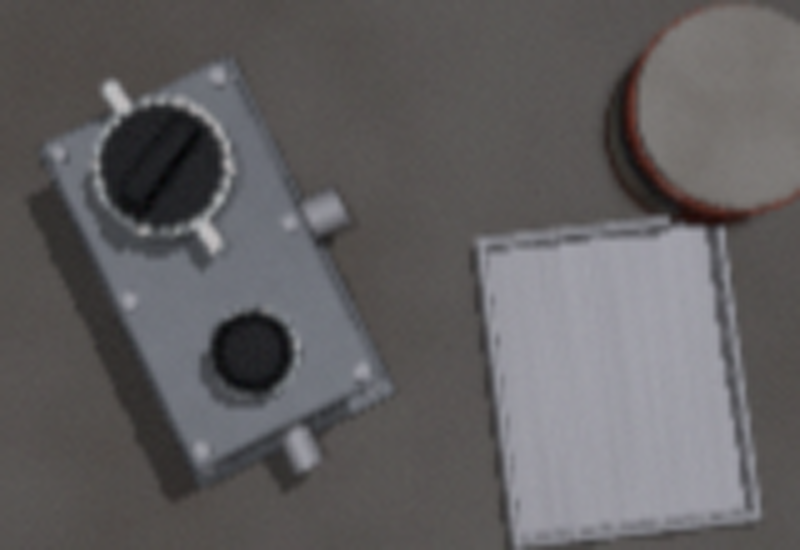

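The crop confirms it: the black cap at crop pixel (165,165) has the straight grip bar and the neck's two light marks at (115,95) and (210,240). The dome at (252,350) has no bar, so it is the breather. Next I'll measure the mark direction, the neck centre and the obstacle heights.

Run:
```python
from h import *
b=cam("top");P=pts(b)
p=lambda u,v:(220+u/5,180+v/5)
A=onz(b,*p(113,93),.10);B=onz(b,*p(212,245),.10);print(A,B,(A+B)/2,np.degrees(np.arctan2(*(A-B)[1::-1])))
for n,s in(('box',np.s_[225:345,400:490]),('can',np.s_[185:220,350:385]),('grey',np.s_[135:200,415:455])):print(n,np.median(P[s][...,2]),P[s].reshape(-1,3).min(0),P[s].reshape(-1,3).max(0))
m=(P[...,2]>.14)&(P[...,1]<.4)&(P[...,1]>-.4);m[360:]=0
cs,_=cv2.findContours(m.astype(np.uint8),0,2)
for c in cs:
  if cv2.contourArea(c)>60:print(cv2.boundingRect(c),P[...,2][m&(cv2.drawContours(np.zeros((420,560),np.uint8),[c],-1,1,-1)>0)].max())
```

```text
[0.60330771 0.31608055 0.1       ] [0.53121533 0.27049232 0.1       ] [0.56726152 0.29328644 0.1       ] 32.307563239962185
box 0.14987302843095007 [ 0.26980367 -0.23821842  0.10521143] [0.53450631 0.22289061 1.28498268]
can 0.1233408380280232 [ 0.45475965 -0.03711032 -0.00647169] [0.64670006 0.22289061 1.28498268]
grey 0.036207784923640296 [ 0.45475965 -0.20894037  0.02756472] [0.76487414 0.22289061 1.28498268]
(392, 212, 110, 147) 1.2849826837753937
(379, 0, 93, 64) 1.2849826837753937
(293, 0, 45, 28) 1.2849826837753937
(228, 0, 28, 75) 1.2849826837753937
(211, 0, 23, 10) 1.2849826837753937
```

```bash
python3 -m pendant '[{"dz":-9},{"dz":-9},{"dx":43.8,"dy":-26.8,"dz":-9,"twist":59.3},{"dx":43.8,"dy":-26.8,"dz":-9,"twist":59.3},{"dx":43.8,"dy":-26.8,"dz":-9,"twist":59.3},{"dx":43.8,"dy":-26.8,"dz":-9,"twist":59.3},{"dx":43.8,"dy":-26.8,"dz":-9,"twist":59.3},{"dx":43.8,"dy":-26.8,"dz":-9,"twist":59.3},{"dx":43.8,"dy":-26.8,"dz":-9,"twist":59.3},{"dx":43.8,"dy":-26.8,"dz":-9,"twist":59.3}]' 60 60; python3 -c "
from plant import ctrl;print(ctrl.get_state()['qpos'])"
```

```text
[-1.33101611e+00  2.86763082e-01  1.57738775e+00 -3.30876596e-06
  1.27859462e+00 -1.50000841e-01]$[0]: bad value
```

```bash
python3 -m pendant '[{"dx":0,"dy":0,"dz":-9,"twist":0},{"dx":0,"dy":0,"dz":-9,"twist":0},{"dx":43.8,"dy":-26.8,"dz":-9,"twist":59.3},{"dx":43.8,"dy":-26.8,"dz":-9,"twist":59.3},{"dx":43.8,"dy":-26.8,"dz":-9,"twist":59.3},{"dx":43.8,"dy":-26.8,"dz":-9,"twist":59.3},{"dx":43.8,"dy":-26.8,"dz":-9,"twist":59.3},{"dx":43.8,"dy":-26.8,"dz":-9,"twist":59.3},{"dx":43.8,"dy":-26.8,"dz":-9,"twist":59.3},{"dx":43.8,"dy":-26.8,"dz":-9,"twist":59.3}]' 60 60; python3 -c "
from plant import ctrl;print(ctrl.get_state()['qpos'])"
```

```text
time: 1.5
eef_pos: [0.5487, -0.2247, 0.3214]
tcp_rot: [0.948, -0.317, 0.0, 0.0]
contact_force: [-0.4, -0.3, -0.5]
opening: 0.602
finger_force: 0.0
[-5.59684756e-01  5.03735574e-02  1.68126272e+00 -7.33542793e-05
  1.40950313e+00  1.65637645e+00]
```

```bash
python3 -m pendant '[{"dx":-29.6,"dy":-40.9,"dz":0,"twist":0},{"dx":-29.6,"dy":-40.9,"dz":0,"twist":0},{"dx":-29.6,"dy":-40.9,"dz":0,"twist":0},{"dx":-29.6,"dy":-40.9,"dz":0,"twist":0},{"dx":-29.6,"dy":-40.9,"dz":0,"twist":0},{"dx":-29.6,"dy":-40.9,"dz":0,"twist":0},{"dx":-29.6,"dy":-40.9,"dz":0,"twist":0},{"dx":-29.6,"dy":-40.9,"dz":8,"twist":0},{"dx":-29.6,"dy":-40.9,"dz":8,"twist":0},{"dx":-29.6,"dy":-40.9,"dz":8,"twist":0}]'
python3 - <<'E'
from h import *
c=cam("wrist");save(c,"w0.png");P=pts(c);s=ctrl.get_state();print(s["eef_pos"],R.from_quat(s["tcp_rot"]).as_matrix()[:,0],s["qpos"].round(2))
for lo,hi in((.128,.15),(.105,.118)):
    m=(P[...,2]>lo)&(P[...,2]<hi)&(np.hypot(P[...,0]-.567,P[...,1]-.293)<.035);q=P[m]
    if len(q)>9:print(len(q),q.mean(0).round(4),np.median(q[:,2]),cv2.minAreaRect(q[:,:2].astype(np.float32)*1000))
E
```

```text
time: 2.75
eef_pos: [0.5548, 0.2792, 0.2371]
tcp_rot: [0.949, -0.316, -0.003, 0.002]
contact_force: [-1.3, -1.0, 0.2]
opening: 0.599
finger_force: 0.0
[0.55633663 0.27845611 0.23981775] [ 0.79998088 -0.60002337 -0.00159613] [ 0.3   0.17  1.7  -0.    1.28  2.52]
976 [0.5694 0.2946 0.139 ] 0.13941417917881335 ((567.7608642578125, 296.3373718261719), (14.07986068725586, 46.489803314208984), 52.76390075683594)
2867 [0.5704 0.2925 0.1107] 0.11153677494737796 ((568.2386474609375, 295.1745910644531), (65.3265380859375, 64.92070007324219), 87.24371337890625)
```

View pics/w0.png

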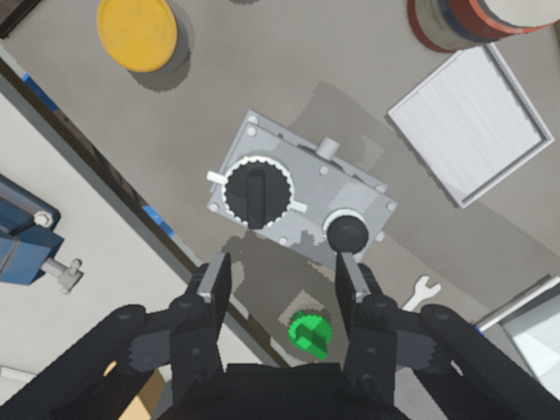

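The wrist view shows the cap at (255,192) with its bar lined up with the tool x axis. The neck marks are at (215,177) and (300,207), and the breather is clear of the fingers at (347,232). Moving down to the grasp.

```bash
python3 -m pendant '[{"dx":0,"dy":-2.0,"dz":5,"twist":0},{"dx":0,"dy":-2.0,"dz":8,"twist":0},{"dx":0,"dy":-2.0,"dz":10.5,"twist":0},{"dx":0,"dy":-2.0,"dz":12.0,"twist":0},{"dx":0,"dy":-2.0,"dz":12.3,"twist":0},{"dx":0,"dy":-2.0,"dz":12.3,"twist":0}]'
```

```text
time: 3.55
eef_pos: [0.5703, 0.2941, 0.1199]
tcp_rot: [0.948, -0.317, 0.001, -0.001]
contact_force: [-0.3, 0.2, 0.2]
opening: 0.599
finger_force: 0.0
```

```bash
python3 -m pendant '[{"dx":0,"dy":0,"dz":0,"twist":0},{"dx":0,"dy":0,"dz":0,"twist":0},{"dx":0,"dy":0,"dz":0,"twist":0},{"dx":0,"dy":0,"dz":0,"twist":0},{"dx":0,"dy":0,"dz":0,"twist":0},{"dx":0,"dy":0,"dz":0,"twist":0}]' 0 50
```

```text
time: 4.3
eef_pos: [0.5698, 0.2945, 0.1195]
tcp_rot: [0.948, -0.317, 0.001, -0.001]
contact_force: [-0.4, -0.2, 6.1]
opening: 0.153
finger_force: 52.0
```

Gripped at an opening of 0.153, about 13 mm. Now I'll turn it counterclockwise about 69°, in two stages.

```bash
python3 -m pendant '[{"dx":0,"dy":0,"dz":0,"twist":-6},{"dx":0,"dy":0,"dz":0,"twist":-12},{"dx":0,"dy":0,"dz":0,"twist":-18},{"dx":0,"dy":0,"dz":0,"twist":-24},{"dx":0,"dy":0,"dz":0,"twist":-30},{"dx":0,"dy":0,"dz":0,"twist":-35},{"dx":0,"dy":0,"dz":0,"twist":-35}]'
```

```text
time: 5.18
eef_pos: [0.57, 0.2947, 0.1195]
tcp_rot: [1.0, -0.017, 0.001, -0.001]
contact_force: [-0.1, 0.7, 4.1]
opening: 0.148
finger_force: 52.1
```

```bash
python3 -m pendant '[{"dx":0,"dy":0,"dz":0,"twist":-6},{"dx":0,"dy":0,"dz":0,"twist":-12},{"dx":0,"dy":0,"dz":0,"twist":-18},{"dx":0,"dy":0,"dz":0,"twist":-24},{"dx":0,"dy":0,"dz":0,"twist":-30},{"dx":0,"dy":0,"dz":0,"twist":-34},{"dx":0,"dy":0,"dz":0,"twist":-34},{"dx":0,"dy":0,"dz":0,"twist":-34}]'
python3 - <<'E'
from h import *
s=ctrl.get_state();x=R.from_quat(s["tcp_rot"]).as_matrix()[:,0];print(np.degrees(np.arctan2(x[1],x[0])),s["wrist_torque"])
c=cam("wrist");cv2.imwrite("pics/w1.png",c["img"][180:420,140:460,::-1])
E
```

```text
time: 6.18
eef_pos: [0.5691, 0.2959, 0.1195]
tcp_rot: [0.961, 0.276, 0.001, -0.001]
contact_force: [-2.0, 3.2, 5.7]
opening: 0.15
finger_force: 52.2
32.024832051715 [ 0.5111483   0.35001585 -0.04855776]
```

View pics/w1.png

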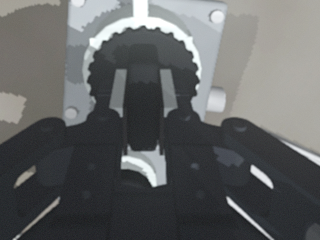

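The bar lies between the pads and points at the upper mark at crop pixel (140,8). Lifting straight up.

```bash
python3 -m pendant '[{"dx":0,"dy":0,"dz":-0.5,"twist":0},{"dx":0,"dy":0,"dz":-1,"twist":0},{"dx":0,"dy":0,"dz":-2,"twist":0},{"dx":0,"dy":0,"dz":-3,"twist":0},{"dx":0,"dy":0,"dz":-4,"twist":0},{"dx":0,"dy":0,"dz":-6,"twist":0},{"dx":0,"dy":0,"dz":-8,"twist":0},{"dx":0,"dy":0,"dz":-8,"twist":0}]'
python3 - <<'E'
from h import *
s=ctrl.get_state();print(s["eef_pos"],s["qpos"].round(2))
c=cam("scene");cv2.imwrite("pics/s1.png",cv2.resize(c["img"][130:310,220:460,::-1],None,fx=3,fy=3))
E
```

```text
time: 7.22
eef_pos: [0.5709, 0.2947, 0.2022]
tcp_rot: [0.961, 0.276, 0.003, -0.0]
contact_force: [-0.0, 0.5, -1.6]
opening: 0.151
finger_force: 51.2
[0.57085954 0.29473076 0.20215512] [ 0.32  0.24  1.69 -0.    1.21  1.33]
```

View pics/s1.png

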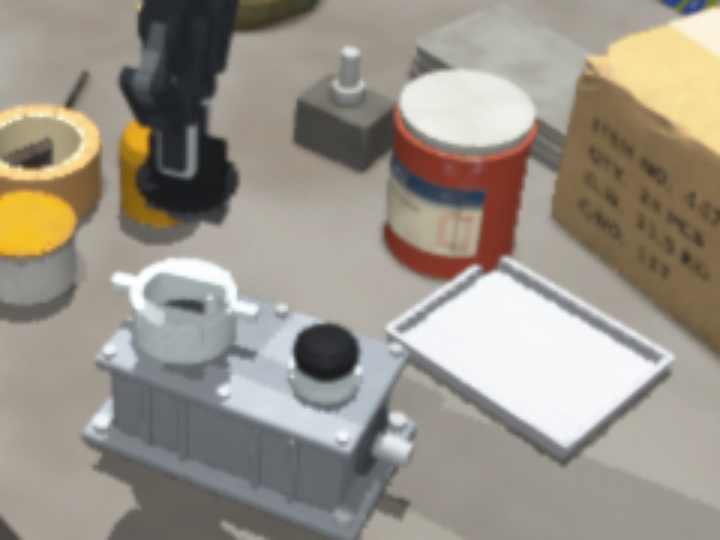

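The scene crop shows the neck empty at (185,300) and the cap held at (187,180). Carrying it over the tray at (530,360), keeping away from the red can at (465,170).

```bash
python3 -m pendant '[{"dx":-3,"dy":1.6,"dz":0,"twist":0},{"dx":-7,"dy":3.7,"dz":0,"twist":0},{"dx":-11.5,"dy":6.1,"dz":0,"twist":0},{"dx":-16,"dy":8.5,"dz":0,"twist":0},{"dx":-19.5,"dy":10.4,"dz":0,"twist":0},{"dx":-21.4,"dy":11.4,"dz":0,"twist":0},{"dx":-21.4,"dy":11.4,"dz":4,"twist":0},{"dx":-21.4,"dy":11.4,"dz":8,"twist":0},{"dx":-21.4,"dy":11.4,"dz":8,"twist":0},{"dx":-21.4,"dy":11.4,"dz":8,"twist":0}]'
python3 - <<'E'
from h import *
s=ctrl.get_state();print(s["eef_pos"],s["tcp_rot"],s["qpos"].round(2))
c=cam("scene");cv2.imwrite("pics/s2.png",cv2.resize(c["img"][130:310,260:500,::-1],None,fx=3,fy=3))
E
```

```text
time: 8.52
eef_pos: [0.449, 0.0841, 0.1194]
tcp_rot: [0.961, 0.276, 0.001, 0.0]
contact_force: [1.0, -0.5, -1.4]
opening: 0.149
finger_force: 51.1
[0.44897972 0.08410554 0.11937349] [9.61164461e-01 2.75975556e-01 5.71894229e-04 2.08005450e-04] [-0.04 -0.08  2.19 -0.    1.03  0.97]
```

View pics/s2.png

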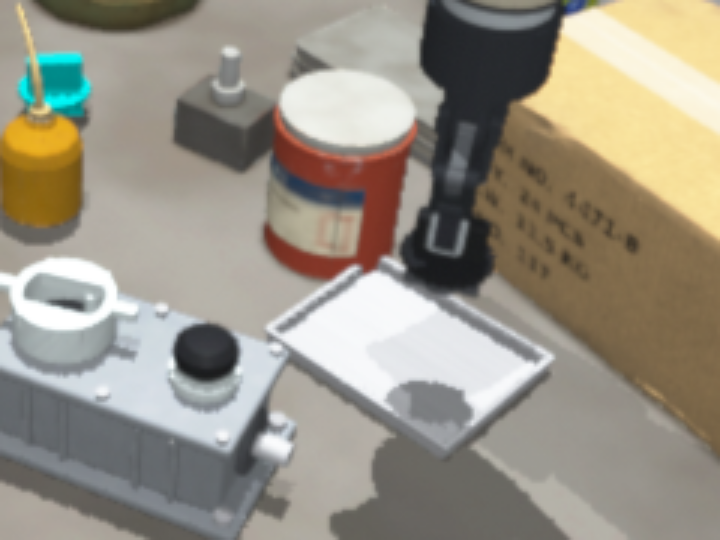

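The cap hangs upright over the tray at (445,250), clear of the can and the box. Lowering it.

```bash
python3 -m pendant '[{"dx":0,"dy":0,"dz":3,"twist":0},{"dx":0,"dy":0,"dz":5.5,"twist":0},{"dx":0,"dy":0,"dz":7.2,"twist":0},{"dx":0,"dy":0,"dz":7.7,"twist":0},{"dx":0,"dy":0,"dz":8.0,"twist":0},{"dx":0,"dy":0,"dz":8.1,"twist":0},{"dx":0,"dy":0,"dz":8.1,"twist":0}]'
```

```text
time: 9.45
eef_pos: [0.4489, 0.0841, 0.038]
tcp_rot: [0.961, 0.276, 0.001, 0.0]
contact_force: [0.1, 0.5, -1.0]
opening: 0.149
finger_force: 51.2
```

```bash
python3 -m pendant '[{"dx":0,"dy":0,"dz":0.05,"twist":0},{"dx":0,"dy":0,"dz":0.1,"twist":0},{"dx":0,"dy":0,"dz":0.1,"twist":0}]'
```

```text
time: 9.82
eef_pos: [0.4488, 0.0841, 0.0375]
tcp_rot: [0.961, 0.276, 0.0, 0.0]
contact_force: [-2.5, -0.6, 5.3]
opening: 0.15
finger_force: 52.2
```

The cap is touching the floor at about 5 N. Releasing and retreating.

```bash
python3 -m pendant '[{"dx":0,"dy":0,"dz":0,"twist":0},{"dx":0,"dy":0,"dz":0,"twist":0},{"dx":0,"dy":0,"dz":0,"twist":0},{"dx":0,"dy":0,"dz":0,"twist":0},{"dx":0,"dy":0,"dz":-2,"twist":0},{"dx":0,"dy":0,"dz":-5,"twist":0},{"dx":0,"dy":0,"dz":-10,"twist":0},{"dx":0,"dy":0,"dz":-16,"twist":0},{"dx":0,"dy":0,"dz":-16,"twist":0},{"dx":0,"dy":0,"dz":-16,"twist":0}]' 50
python3 - <<'E'
from h import *
c=cam("scene");cv2.imwrite("pics/s3.png",cv2.resize(c["img"][130:310,260:500,::-1],None,fx=3,fy=3))
P=pts(c)
m=(np.hypot(P[...,0]-.449,P[...,1]-.084)<.035)&(P[...,2]>.045)&(P[...,2]<.1);print(P[m].mean(0),P[m].max(0))
E
```

```text
time: 11.08
eef_pos: [0.4479, 0.0841, 0.1958]
tcp_rot: [0.961, 0.276, -0.0, -0.0]
contact_force: [0.2, -0.3, -0.6]
opening: 0.507
finger_force: 0.0
[0.44453478 0.08545451 0.05284893] [0.46740691 0.09974056 0.05906715]
```

View pics/s3.png

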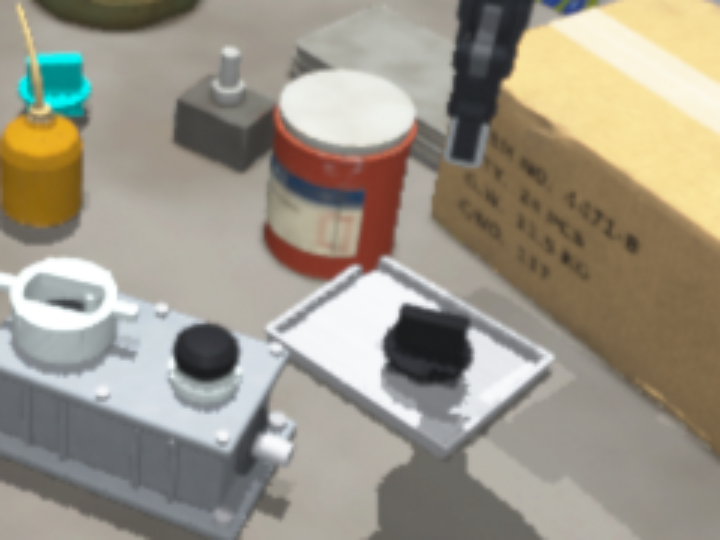

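The cap stands upright in the tray at (430,345), with its top at z of about 0.058, and the gripper is well clear of it. Handing in.

```bash
python3 -c "
from plant import ctrl;print(ctrl.sign_off())"
```

```text
the job is handed in; nothing more can be done
None
```

The fill cap was turned to the marks, lifted out of the neck and left standing upright on the drip tray floor; the job was handed in at about 11 s, and hand-in returned no verdict.

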